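# Seat the pump housing's access panel over its quarter-turn fastener and hold it shut

## Task

Turn the yellow quarter-turn fastener on the white pump housing until its wing lines up with the red marks beside it, then set the blue access panel over it, slot over the wing, so that the panel balances level by itself on the orange domed spring bumper, and let go of it. Then push the panel down against its spring until it lies flat and flush on the housing's rim all round, and finish while still holding it pressed there. Leave the other things on the bench where they are.

Things in the scene. Friction and masses are not known exactly. Their poses are not given: they have to be found in the camera images.
- housing: White box-shaped pump housing fixed to the bench, 150 (x) by 220 (y) by 85 mm high, with a flat aluminium rim on top (the land, 85 mm above its origin) around an opening x -48 to 48, y -70 to 42 mm. Origin: centre of its underside; z up. On the rim at (0, 72) mm stands the fastener; at (0, 0) the bumper's crown stands 10 mm above the land. Two low mounting strips stick out 25 mm along its long sides at the foot, and a hose stub 22 mm at its -y end. It does not move.
- fastener (a joint): Turn (rad) of the quarter-turn fastener about the vertical, counterclockwise from above positive. 0: its wing lies along the housing's x axis, in line with the two red marks on the rim (aligned). It starts 0.75 to 1.45 from there, stops at -1.57 and 1.57, and stays where it is left (friction about 0.05 N m).
- fastener_top (a point): Centre of the top of the fastener's yellow wing, 24 mm above the land, on its axis. The wing is an upright blade 36 mm long, 10 mm thick and 24 mm high, standing straight on the land (a steel disc let into the land around it is flush). This point's x axis lies along the wing's length.
- bumper (a joint): How far the orange domed spring bumper in the opening is pressed down (m): 0 as it stands, its crown 10 mm above the land; 0.010 when the panel is flush. The crown is a sphere of 60 mm radius about a point below (0, 0) of the housing. The spring takes 6 N before it gives and 11 N when the panel is flush, so it carries the panel by itself but never shuts it.
- panel: Blue flat access panel, 130 (x) by 200 (y) by 4 mm, 0.32 kg give or take, lying loose on the bench handle up. Origin: centre of its underside, straight below its centre of mass; z up. A slot right through it, 44 (x) by 17 mm (y), is centred at (0, 72) mm. Seated, its axes agree with the housing's and its origin lies above the housing's origin: 95 mm above it when balanced on the bumper, 85 mm when flush on the land.
- handle_top (a point): Centre of the top of the panel's black grab handle, 34 mm above the panel's underside. The handle is a bar 14 mm (x) by 62 mm (y) by 10 mm high over two posts 10 mm long (y) at y -26 and 26 mm, with open space under it (20 mm).
- slot (a point): Centre of the panel's slot, at the panel's upper face.
- tin: Steel tin, 70 mm across, 100 mm high, at the back; origin at the centre of its underside. Leave alone.
- tape: Roll of paper tape, 100 mm across, 25 mm high, near the robot; origin at the centre of its underside. Leave alone.
- spanner: Spanner 170 mm long, lying flat at the left. Leave alone.
- mallet: Rubber-headed hammer 260 mm long, lying at the right. Leave alone.
- screwdriver: Screwdriver 190 mm long with a green handle, lying behind the work. Leave alone.
- mug: White mug, 80 mm across, 90 mm high, at the back left. Leave alone.
- tray: Grey open tray 100 by 150 by 35 mm at the back. Leave alone.
There are look-alikes about, which are no part of the job. Several things look just like the panel: the one meant starts farthest to the robot's left.

How it is judged:
On the way, in this order (a step that is already met when the one before it is completed fails the run):
1. the fastener's wing is turned in line with the red marks (within 0.12 rad) while the panel is still away from the housing (value of joint fastener between -0.12 and 0.12 rad and horizontal distance between panel and housing above 0.1 m), for 0.2 s.
2. the panel, let go, balances on the bumper by itself over the fastener: within 0.1 rad of level, 7 to 13 mm above the land, at rest (horizontal distance between panel and housing below 0.008 m and horizontal distance between slot and fastener_top below 0.008 m and angle between the x axis of panel and the x axis of housing, either way round below 0.15 rad and value of joint fastener between -0.15 and 0.15 rad and z of panel in the frame of housing between 0.092 and 0.098 m and angle between panel's own z axis and vertical below 0.1 rad and contact force between each of the arm, the fingers and panel below 0.1 N and linear speed of panel below 0.03 m/s and angular speed of panel below 0.3 rad/s), for 0.25 s.
At the end, for the whole second after the job is handed in: Panel flush on the rim: underside within 1.8 mm of the land, level within 0.03 rad, centre and slot within 8 mm, direction and wing within 0.15 rad, bumper pressed over 8 mm down, at rest, and the robot pressing the panel with over 3 N (horizontal distance between panel and housing below 0.008 m and horizontal distance between slot and fastener_top below 0.008 m and angle between the x axis of panel and the x axis of housing, either way round below 0.15 rad and value of joint fastener between -0.15 and 0.15 rad and z of panel in the frame of housing below 0.0868 m and angle between panel's own z axis and vertical below 0.03 rad and contact force between any of the fingers, the arm and panel above 3 N and value of joint bumper above 0.008 m and linear speed of panel below 0.01 m/s); the arm keeps its last pose, push and grip.
It fails at once if a bystander is moved more than 40 mm (distance of any of tin, tape, spanner, mallet, screwdriver, mug, tray from where it was at the start of the episode above 0.04 m).
It also fails if it takes over 64 s, if anything falls off the work surface, if the arm or the gripper's body presses on something with over 40 N, if the wrist force passes 120 N, or if a joint passes its speed limit or range.

## Robot

A 7-joint arm with a two-finger parallel gripper is mounted at the origin on the work surface. World frame = base frame: x ahead of the robot, y to its left, z up, the work surface at z = 0. Lengths are in m, angles in rad, forces in N, time in s.
With the tool pointing down it reaches from about 0.4 to 0.85 m from the base axis. Payload 4.5 kg.
Tool frame: the origin (TCP) lies at the centre of the arm's flange, where the gripper is bolted on; the fingertips stand r.tcp_to_tips ahead of it and the grasp point (between the pads) lies 147 mm ahead of it (r.tcp_to_tips is the distance from the TCP to the fingertips, in m); x points along the fingers, y is the direction in which the jaws open and shut, and the axes are right-handed (so a half turn about x gives the same grasp; the last joint's range is limited). The gripper opens to 88 mm and grips with 3 to 60 N. Pads are 18 mm wide; open, the fingers measure 123 mm over their backs; the gripper's body (75 mm by 187 mm) begins 45 mm behind the grasp point.
Start: joints at [-1.104, 0.689, -0.195, 1.565, 0.157, 0.902, -0.215], TCP at [0.262, 0.567, 0.405] pointing down, gripper open.
Joint ranges: [-3.01, 3.01], [-0.46, 2.08], [-1.47, 1.51], [0.13, 2.56], [-1, 4.14], [0.04, 2.09], [-2.66, 2.66]. Speed limits (rad/s): [2.57, 2.57, 3.14, 3.14, 3.14, 3.14, 3.14].

## Interface

Orientations are given as a unit quaternion [x, y, z, w].
In Python, from plant import r, eyes gives the robot as it stands.
- The arm moves only by the tool carry_out, never from a script. Its argument "targets" is text: rows parted by semicolons, each of 5 numbers parted by spaces: the opening, from 0 (shut) to 1 (fully open), then the shift along the tool's x, y, z in mm, then the turn about the tool's x in rad. A call has 1 to 20 rows; each row shifts and turns the commanded pose from where the row before left it, along the tool's axes as they then stand; what a row does not reach is not made up. A row lasts 1/12 s, in which the tool goes at most 41.7 mm and 7.16 degrees, less where a joint would pass 70% of its speed; a pose out of reach is approached as far as the arm can. A call is refused whole if a number of a shift passes 41.7 or a number of a turn 0.125, either way. A call with a gripper value outside its range is refused whole. The fingers move at their own pace and stop on an object; "force" is the grip in N (left out, the last holds). Time passes only in rows, so rows that do not move let the fingers close. It gives the time, the measured TCP pose, the force and the opening at its end, in the units of the state.
- r.get_state(): the state, without advancing time (a new reading comes with each control period).
- eyes.snapshot(name): name is "scene" or "side" or "wrist"; returns (picture, depth): 420x560x3 uint8, blue, green, red; 420x560 float32, m along the optical axis (not along the pixel's ray), 0 where there is no reading.
- eyes.camera_params(name): a dict with "intrinsics" (3x3 intrinsics, pixels), "rvec" (rotation vector, rad) and "tvec" (3), from world to camera coordinates, as OpenCV has them; the wrist camera has in their place "T_tool_cam" (4x4, takes a point from camera to tool coordinates, whose origin is the TCP and whose axes are the tool frame's). Camera axes: x right, y down, z forward; pixel columns grow to the right and rows downward; lengths in m; the calibration is good to about 2 mm. A picture is of the moment at which its call begins: read the wrist's pose just before it. camera_params takes no time and is no camera call.
- r.finish_job(): hands the job in, once; it reports no verdict.
The state is a dict: "clock": time; "q": joint angles; "qd": joint speeds; "joint_torque": joint torques, N m; "tool_pos": TCP position; "eef_rot": TCP orientation; "contact_force": force on the tool from outside, world axes, zero at the start; "moment": the same for the moment, N m; "opening": opening from 0.0 (shut) to 1.0 (fully open).
Only numpy, scipy, OpenCV 4.12 (cv2) and the standard library are available. Lean on these libraries where they do the work, as an engineer would, in place of code of your own. Each camera call takes 0.05 s, during which the arm holds its last target.

## Working session

There is one attempt and no reset: what is moved stays moved. The work goes in short steps, Python scripts to look and compute and a tool call to move; the robot and the scene stay as the last step left them, time stands still between calls to the robot, and variables do not carry over. Pictures are saved under pics/ and viewed, and the job is handed in when it is done.

Besides the shell and the picture viewer there is one more tool, called after "Request:" in YAML: its name, and indented under it one key for each argument. carry_out: Moves the arm, as the interface text tells. Its arguments: {"type":"object","properties":{"targets":{"type":"string"},"force":{"type":"number"}},"required":["targets"]}

```bash
mkdir -p pics; ls; cat > h.py <<'E'
import numpy as np, cv2
from scipy.spatial.transform import Rotation as R
from plant import r, eyes
def cam(name,st=None):
    p=eyes.camera_params(name); K=np.array(p["intrinsics"])
    if "rvec" in p:
        Rm=cv2.Rodrigues(np.array(p["rvec"],float))[0]; t=np.array(p["tvec"],float).ravel()
        return K,Rm.T,-Rm.T@t
    T=np.array(p["T_tool_cam"]); Rt=R.from_quat(st["eef_rot"]).as_matrix()
    return K,Rt@T[:3,:3],Rt@T[:3,3]+np.array(st["tool_pos"])
def onplane(c,uv,z):
    K,Rw,o=c; uv=np.atleast_2d(np.array(uv,float))
    d=np.c_[uv,np.ones(len(uv))]@np.linalg.inv(K).T@Rw.T
    return o+d*((z-o[2])/d[:,2])[:,None]
def cloud(c,depth):
    K,Rw,o=c; v,u=np.mgrid[:depth.shape[0],:depth.shape[1]]
    d=np.stack([u,v,np.ones_like(u)],-1)@np.linalg.inv(K).T@Rw.T
    return o+d*depth[...,None]
def proj(c,P):
    K,Rw,o=c; q=(np.atleast_2d(P)-o)@Rw@K.T
    return q[:,:2]/q[:,2:]
def snap(name,tag):
    st=r.get_state(); im,d=eyes.snapshot(name); cv2.imwrite(f"pics/{tag}.png",im); np.savez(f"pics/{tag}.npz",im=im,d=d)
    return im,d,cam(name,st)
E
python3 - <<'E'
from h import *
for n in ["scene","side","wrist"]:
    im,d,c=snap(n,n+"0"); print(n,c[2],c[1][:,2],c[0][0])
s=r.get_state(); print(s, r.tcp_to_tips)
E
```

```text
pics
scene [ 1.10831405 -0.06299521  1.12126254] [-0.48919081  0.05223545 -0.87061117] [403.67843601   0.         282.79850754]
side [ 0.10811056 -0.86663476  0.92372478] [ 0.34197534  0.67046867 -0.65842587] [462.32411746   0.         274.14412267]
wrist [0.18749207 0.60258349 0.38389943] [ 0.28579284 -0.1335139  -0.94894493] [342.21599021   0.         273.46846363]
{'clock': 0.15, 'q': array([-1.10423022,  0.68980882, -0.19454626,  1.56608698,  0.15731822,
        0.90251464, -0.21508377]), 'qd': array([ 0.00111868, -0.00074981,  0.00082939, -0.00256516, -0.00089704,
        0.00155122, -0.00057392]), 'joint_torque': array([-1.89321065e-03, -5.27867103e+01, -1.26877762e+00, -1.53588527e+01,
       -5.25033858e-02,  3.88033528e-03,  9.28292093e-05]), 'tool_pos': array([0.26202353, 0.56715236, 0.40408851]), 'eef_rot': array([ 0.15127961,  0.69069607, -0.15227709,  0.69055421]), 'contact_force': array([-0.08664725, -0.50842209,  0.11060662]), 'moment': array([-0.0177751 , -0.01916849,  0.01493111]), 'opening': 1.0015410090785366} 0.166
```

View pics/scene0.png

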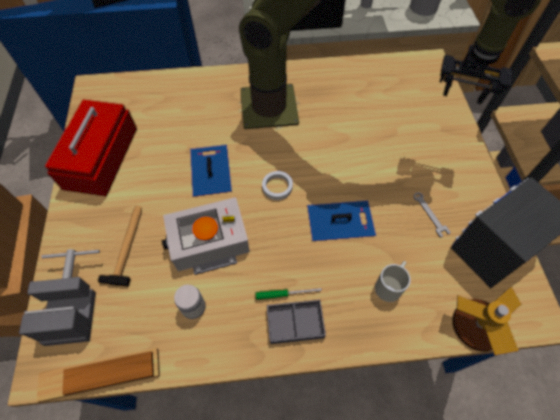

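View pics/side0.png

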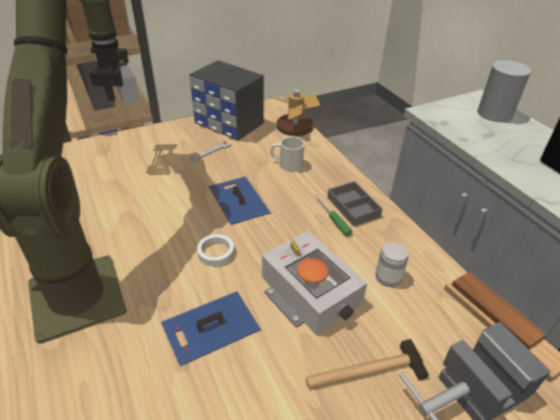

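View pics/wrist0.png

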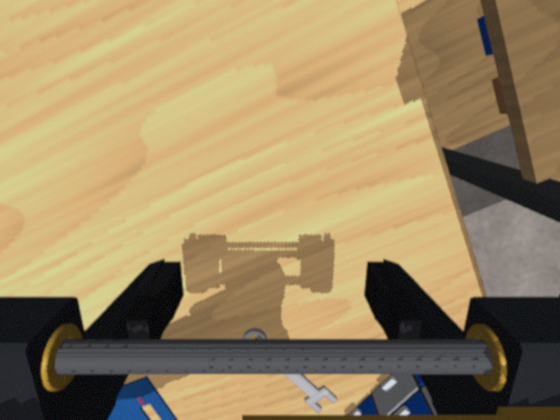

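Scene view: the target panel, the one farthest left (+y), is at about (342,220), and the look-alike is at (210,170). The housing is at about (205,233), with the fastener at (229,219) turned off the red marks. Next I'll measure them.

```bash
cat > m.py <<'E'
from h import *
def blob(m,k=0):
    n,l,s,c=cv2.connectedComponentsWithStats(m.astype(np.uint8)); return [(s[i],c[i],l==i) for i in np.argsort(-s[1:,4])+1 if s[i,4]>15]
for nm in ["scene","side"]:
    z=np.load(f"pics/{nm}0.npz"); im,d=z["im"],z["d"]; c=cam(nm); P=cloud(c,d)
    hsv=cv2.cvtColor(im,cv2.COLOR_BGR2HSV); H,S,V=[hsv[...,i] for i in range(3)]
    box=(P[...,0]>0.2)&(P[...,0]<1.0)&(abs(P[...,1])<.6)&(d>0)
    blue=(H>100)&(H<125)&(S>120)&(P[...,2]<0.03)&box
    for s,ce,m in blob(blue)[:3]:
        mm=cv2.morphologyEx(m.astype(np.uint8),cv2.MORPH_CLOSE,np.ones((15,15)))
        cn=max(cv2.findContours(mm,0,2)[0],key=cv2.contourArea)[:,0]
        w=onplane(c,cn,0.004)[:,:2]; q=cv2.minAreaRect((w*1000).astype(np.float32)); print(nm,"blue",s[4],ce.round(),q, np.median(P[m][:,2]))
    orange=(H>3)&(H<16)&(S>200)&(P[...,2]>0.05)&box
    for s,ce,m in blob(orange)[:1]: print(nm,"orange",ce,P[m].mean(0),P[m][:,2].max())
    yel=(H>22)&(H<34)&(S>140)&(P[...,2]>0.07)&(P[...,2]<.13)&box
    for s,ce,m in blob(yel)[:2]: print(nm,"yellow",s,ce,P[m].mean(0),P[m][:,2].max())
    red=((H<4)|(H>172))&(S>120)&(P[...,2]>0.075)&(P[...,2]<.1)&box
    for s,ce,m in blob(red)[:4]: print(nm,"red",s,ce,onplane(c,ce,.085)[0])
    top=(abs(P[...,2]-.085)<.008)&box
    b=blob(top)[0]; cn=max(cv2.findContours(b[2].astype(np.uint8),0,2)[0],key=cv2.contourArea)[:,0]
    w=onplane(c,cn,.085)[:,:2]; print(nm,"top",cv2.minAreaRect((w*1000).astype(np.float32)))
    x,y=int(b[1][0]),int(b[1][1]); cr=im[y-75:y+75,x-90:x+90]; cv2.imwrite(f"pics/{nm}_crop0.png",cv2.resize(cr,None,fx=4,fy=4,interpolation=2)); print(x-90,y-75)
E
python3 m.py
```

```text
scene blue 1857 [339. 221.] ((513.8941040039062, 184.11453247070312), (192.39773559570312, 124.31591796875), 89.37493133544922) 0.004877313457710031
scene blue 1347 [210. 174.] ((283.8044128417969, -222.46795654296875), (172.94677734375, 121.18821716308594), 2.554365873336792) 0.004136466383745763
scene orange [204.67653759 227.85421412] [ 0.54421966 -0.22964148  0.08884564] 0.10179607421265802
scene yellow [223 216  11   6  48] [228.02083333 218.60416667] [ 0.52928455 -0.1600064   0.10376306] 0.11424249243954976
scene red [ 83 142  33  43 320] [101.21875  165.934375] [ 0.28532916 -0.55397501  0.085     ]
scene top ((541.0064697265625, -231.44247436523438), (155.80291748046875, 219.97894287109375), 10.68752670288086)
115 153
side top ((537.4102172851562, -238.43399047851562), (155.98890686035156, 225.1649169921875), 10.163454055786133)
223 196
```

View pics/scene_crop0.png

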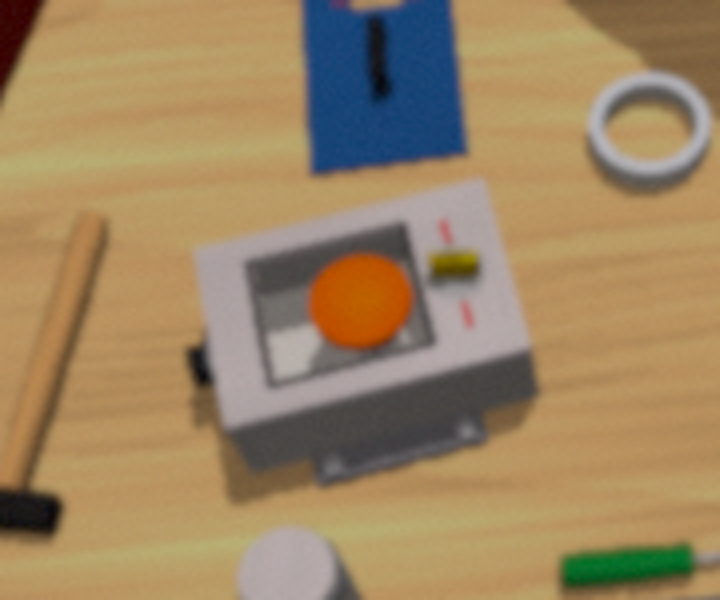

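View pics/side_crop0.png

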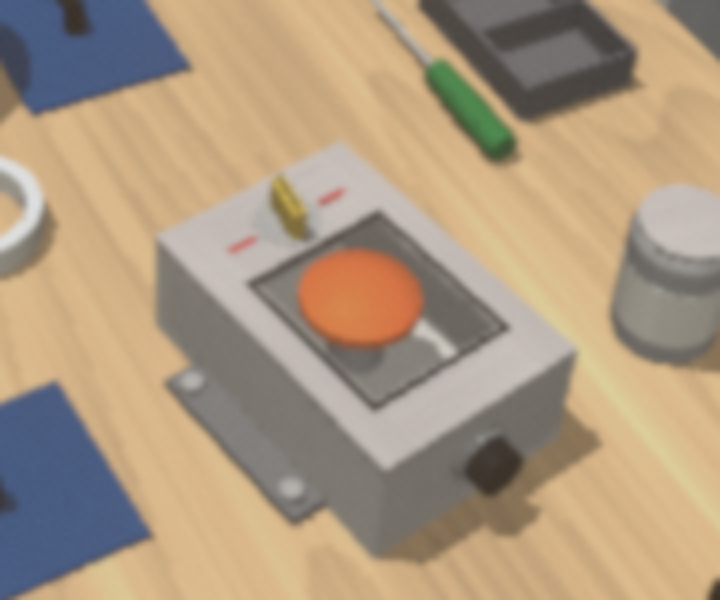

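```bash
python3 - <<'E'
from h import *
s=r.get_state(); M=R.from_quat(s["eef_rot"]).as_matrix(); print(M.round(3)); 
yaw=np.arctan2(M[1,1],M[0,1]); print("jaw yaw",yaw)
T=np.array(eyes.camera_params("wrist")["T_tool_cam"]); print(T.round(3))
c=cam("wrist",s); p=np.array(s["tool_pos"])
for h in [.147,.166,.3]: print(h,proj(c,p+M[:,0]*h))
E
```

```text
[[-0.     0.419  0.908]
 [-0.001  0.908 -0.419]
 [-1.    -0.001  0.   ]]
jaw yaw 1.1381353576473627
[[-0.    -0.315  0.949  0.02 ]
 [ 1.    -0.001  0.     0.001]
 [ 0.001  0.949  0.315 -0.083]
 [ 0.     0.     0.     1.   ]]
0.147 [[271.19927172 301.35341769]]
0.166 [[271.43341712 279.0738147 ]]
0.3 [[272.26272022 200.16325486]]
```

Request:
carry_out:
  targets: "1 0 0 0 0.114;1 0 0 0 0.114;1 0 0 0 0.114;1 0 0 0 0.114;1 0 0 0 0.114;1 0 0 0 0.114;1 0 0 0 0.114;1 0 0 0 0.114;1 0 0 0 0.114;1 0 0 0 0.114"

```text
clock: 0.98
tool_pos: [0.262, 0.5673, 0.4044]
eef_rot: [-0.502, -0.498, 0.502, -0.498]
contact_force: [-0.2, -0.1, 0.6]
opening: 1.002
```

Request:
carry_out:
  targets: "1 0 14 38 0;1 0 14 38 0;1 0 14 38 0;1 0 14 38 0;1 0 14 38 0;1 0 14 38 0;1 0 14 38 0;1 0 14 38 0;1 0 14 38 0;1 0 14 38 0;1 0 14 38 0;1 0 14 38 0;1 0 14 38 0;1 0 14 38 0;1 0 14 38 0;1 0 14 38 0;1 0 14 38 0;1 0 14 38 0;1 0 14 38 0;1 0 0 0 0"

```text
clock: 2.65
tool_pos: [0.5276, -0.1644, 0.4048]
eef_rot: [-0.503, -0.494, 0.504, -0.499]
contact_force: [0.0, -0.8, 1.2]
opening: 0.996
```

```bash
python3 - <<'E'
from h import *
im,d,c=snap("wrist","w1"); s=r.get_state(); M=R.from_quat(s["eef_rot"]).as_matrix(); print(s["clock"],s["tool_pos"],M.round(3),s["q"].round(2))
cv2.imwrite("pics/w1b.png",cv2.resize(im[20:320,80:480],None,fx=2,fy=2,interpolation=2))
E
```

```text
2.7 [ 0.52686304 -0.16021442  0.40441373] [[ 0.001  1.    -0.01 ]
 [-0.003 -0.01  -1.   ]
 [-1.     0.001  0.003]] [ 0.19  0.59  0.03  1.8  -0.02  0.75  0.22]
```

View pics/w1b.png

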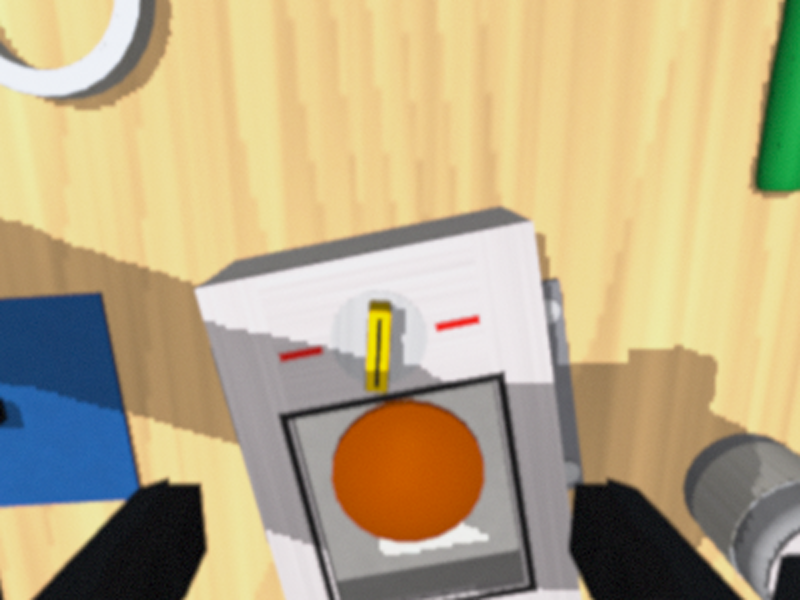

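The wrist view shows the wing at crop (378,348), nearly along world y. The red marks are at crop (301,354) and (458,323), the bumper at (408,470).

```bash
cat > m2.py <<'E'
from h import *
import sys
def meas(tag,c,verbose=1):
    z=np.load(f"pics/{tag}.npz"); im=z["im"]; d=z["d"]; P=cloud(c,d)
    hsv=cv2.cvtColor(im,cv2.COLOR_BGR2HSV); H,S,V=[hsv[...,i].astype(int) for i in range(3)]
    near=(np.hypot(P[...,0]-.527,P[...,1]+.16)<.06)
    yel=(H>20)&(H<35)&(S>150)&near&(P[...,2]>.095)
    red=((H<6)|(H>172))&(S>130)&(abs(P[...,2]-.085)<.008)&near
    yt=yel&(V>150)&(P[...,2]>.103)
    v,u=np.nonzero(yt); w=onplane(c,np.c_[u,v],.109)[:,:2]
    q=cv2.minAreaRect((w*1000).astype(np.float32)); wc=w.mean(0)
    e=np.linalg.svd(w-wc)[2][0]; print("wing",len(u),wc,"rect",q,"ang",np.arctan2(*(e*np.sign(e[1]))[::-1]),"z",np.percentile(P[yt][:,2],[10,50,90]))
    n,l,s,ce=cv2.connectedComponentsWithStats(red.astype(np.uint8)); i=[k for k in range(1,n) if s[k,4]>10]
    rp=onplane(c,ce[i],.085)[:,:2]; print("red",rp, s[i,4])
    if len(i)==2:
        a=rp[np.argmin(rp[:,0])];b=rp[np.argmax(rp[:,0])]; print(" mid",(a+b)/2,"ang",np.arctan2(*(b-a)[::-1]),"len",np.linalg.norm(b-a))
    top=(abs(P[...,2]-.085)<.006); 
if __name__=="__main__":
    s=r.get_state(); meas(sys.argv[1],cam("wrist",s))
E
python3 m2.py w1
```

```text
wing 512 [ 0.58610869 -0.20363791] rect ((534.8007202148438, -240.9727020263672), (205.36993408203125, 464.9607238769531), 85.9097900390625) ang 2.476980841117708 z [0.10764216 0.10874877 0.32321631]
red [[ 0.55860498 -0.14873851]
 [ 0.48780927 -0.1621805 ]] [62 68]
 mid [ 0.52320712 -0.15545951] ang 0.1876366022525491 len 0.07206052518740906
```

```bash
sed -i 's/(P\[...,2\]>.103)/(P[...,2]>.103)\&(P[...,2]<.116)/' m2.py; python3 - <<'E'
from h import *
from m2 import meas
im,d,c=snap("wrist","w2"); meas("w2",c); print(r.get_state()["tool_pos"])
E
```

```text
wing 353 [ 0.52469546 -0.15839588] rect ((524.6912231445312, -159.95628356933594), (35.228477478027344, 9.039314270019531), 86.19059753417969) ang 1.5021207829375012 z [0.10777158 0.10869683 0.10953572]
red [[ 0.55983231 -0.15443696]
 [ 0.48905833 -0.16759369]] [61 69]
 mid [ 0.52444532 -0.16101533] ang 0.18379974461305956 len 0.0719864914498827
[ 0.52653387 -0.15707296  0.40425322]
```

Request:
carry_out:
  targets: "1 0 -3 4 0.057;1 30 0 0 0;1 30 0 0 0;1 30 0 0 0;1 30 0 0 0;1 20 0 0 0;1 8 0 0 0;1 0 0 0 0;1 0 0 0 0;1 0 0 0 0"

```text
clock: 3.58
tool_pos: [0.5243, -0.1587, 0.258]
eef_rot: [0.515, 0.485, -0.514, 0.486]
contact_force: [0.6, -0.1, 0.0]
opening: 1.002
```

```bash
python3 - <<'E'
from h import *
s=r.get_state(); M=R.from_quat(s["eef_rot"]).as_matrix(); print(s["tool_pos"],M.round(3),np.arctan2(M[1,1],M[0,1]),s["contact_force"])
E
```

```text
[ 0.52426171 -0.15874879  0.25804347] [[ 0.002  0.998 -0.058]
 [-0.    -0.058 -0.998]
 [-1.     0.002  0.   ]] -0.05831727264195842 [ 0.58978857 -0.13396708  0.04880264]
```

Request:
carry_out:
  targets: "0 3 0 1 0;0 0 0 0 0;0 0 0 0 0;0 0 0 0 0;0 0 0 0 0;0 0 0 0 0;0 0 0 0 0;0 0 0 0 0"
  force: 25

```text
clock: 4.25
tool_pos: [0.5236, -0.1601, 0.2537]
eef_rot: [0.515, 0.485, -0.514, 0.485]
contact_force: [0.3, 0.1, 0.4]
opening: 0.422
```

Request:
carry_out:
  targets: "0 0 0 0 0.11;0 0 0 0 0.11;0 0 0 0 0.11;0 0 0 0 0.11;0 0 0 0 0.11;0 0 0 0 0.11;0 0 0 0 0.11;0 0 0 0 0.11;0 0 0 0 0.11;0 0 0 0 0.11;0 0 0 0 0.11;0 0 0 0 0.11;0 0 0 0 0;0 0 0 0 0;0 0 0 0 0"

```text
clock: 5.5
tool_pos: [0.525, -0.1613, 0.2539]
eef_rot: [0.705, 0.067, -0.702, 0.069]
contact_force: [3.4, -4.0, -4.1]
opening: 0.109
```

```bash
python3 - <<'E'
from h import *
s=r.get_state(); M=R.from_quat(s["eef_rot"]).as_matrix(); print(s["tool_pos"],np.arctan2(M[1,1],M[0,1]),s["contact_force"],s["moment"],s["opening"])
im,d,c=snap("scene","s1");cv2.imwrite("pics/s1b.png",cv2.resize(im[150:300,120:320],None,fx=4,fy=4,interpolation=2))
E
```

```text
[ 0.52500451 -0.16134013  0.25391761] -1.378054084640094 [ 3.43972011 -3.98117098 -4.12186878] [-0.75560575 -0.67938892 -0.06690365] 0.10892740058552373
```

View pics/s1b.png

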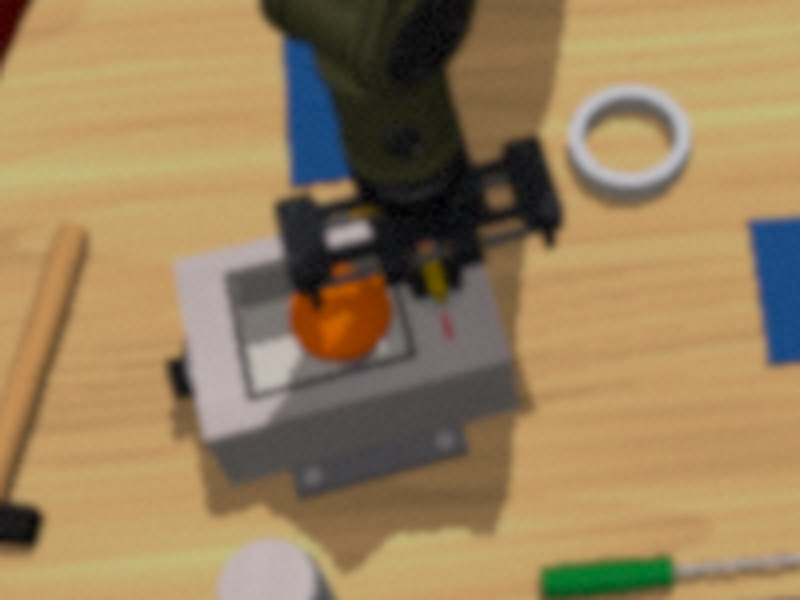

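The gripper holds the 10 mm wing (opening 9.6 mm) in line with the visible red mark. I'll open, rise and check.

Request:
carry_out:
  targets: "1 0 0 0 0;1 0 0 0 0;1 0 0 0 0;1 0 0 0 0;1 0 0 0 0;1 0 0 0 0;1 0 0 0 0;1 -30 0 0 0;1 -40 0 0 0;1 -40 0 0 0;1 -40 0 0 0;1 0 0 0 0;1 0 0 0 0;1 0 0 0 0;1 0 0 0 0"

```text
clock: 6.8
tool_pos: [0.5231, -0.1596, 0.4023]
eef_rot: [-0.703, -0.068, 0.705, -0.067]
contact_force: [0.0, 0.1, -0.4]
opening: 0.999
```

```bash
python3 - <<'E'
from h import *
from m2 import meas
im,d,c=snap("wrist","w3"); s=r.get_state();M=R.from_quat(s["eef_rot"]).as_matrix();print(s["tool_pos"],s["qd"].round(3),np.arctan2(M[1,1],M[0,1])); meas("w3",c)
E
```

```text
[ 0.5231777  -0.1597157   0.40217361] [ 0.002  0.002  0.002 -0.006  0.001  0.001 -0.001] -1.3788447055288735
wing 307 [ 0.52572652 -0.16074546] rect ((524.6868286132812, -160.65924072265625), (33.87555694580078, 8.280896186828613), 11.429203033447266) ang 0.21495751679817882 z [0.10795386 0.10881925 0.10973841]
red [[ 0.55930486 -0.15459807]
 [ 0.48869456 -0.16761901]] [76 61]
 mid [ 0.52399971 -0.16110854] ang 0.18235715415099002 len 0.0718008361751504
```

View pics/w3.png

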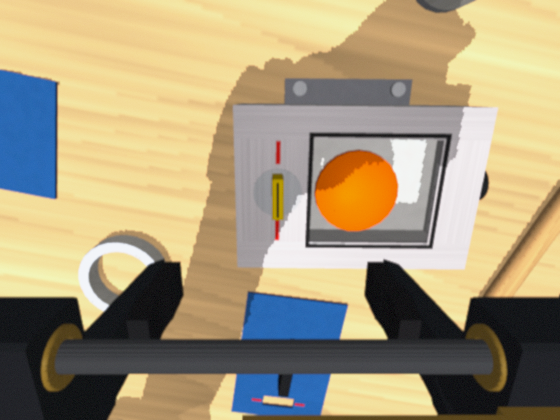

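The w3 view shows the wing at (278,197) in line with the red marks at (278,152) and (277,229). I'll check the housing origin from the opening and outer corners.

```bash
python3 - <<'E'
from h import *
s=r.get_state(); c=cam("wrist",s); im=np.load("pics/w3.npz")["im"]
g=cv2.cvtColor(im,cv2.COLOR_BGR2GRAY)
o=np.array([[312,135],[449,135],[432,246],[307,245]],np.float32)
H=np.array([[234,106],[496,108],[468,268],[238,268]],np.float32)
yaw=.183; Rz=np.array([[np.cos(yaw),-np.sin(yaw)],[np.sin(yaw),np.cos(yaw)]])
for q,off in ((o,[0,-.014]),(H,[0,0])):
    w=onplane(c,q,.085)[:,:2]; print(w.round(4),np.linalg.norm(np.diff(w,axis=0),axis=1),"origin",w.mean(0)-Rz@off, "yaw",np.arctan2(*(w[0]-w[3])[::-1]),np.arctan2(*(w[0]-w[1])[::-1])-np.pi/2)
F=np.array([.5242,-.161]); print(F-Rz@[0,.072])
E
```

```text
[[ 0.5798 -0.1804]
 [ 0.602  -0.2946]
 [ 0.501  -0.315 ]
 [ 0.4794 -0.1988]] [0.11640677 0.10304181 0.11827202] origin [ 0.53802781 -0.2334389 ] yaw 0.18108835236541793 0.19170853526872622
[[ 0.5905 -0.1116]
 [ 0.6303 -0.3251]
 [ 0.4855 -0.357 ]
 [ 0.4429 -0.1385]] [0.21724876 0.1482611  0.22260479] origin [ 0.53730725 -0.23304753] yaw 0.18040097905423955 0.18420185447468085
[ 0.53730258 -0.23179776]
```

Request:
carry_out:
  targets: "1 0 0 0 -0.114;1 0 0 0 -0.114;1 0 0 0 -0.114;1 0 0 0 -0.114;1 0 0 0 -0.114;1 0 0 0 -0.114;1 0 0 0 -0.114;1 0 0 0 -0.114;1 0 0 0 -0.114;1 0 0 0 -0.114;1 0 0 0 -0.114;1 0 0 0 -0.114"

```text
clock: 7.85
tool_pos: [0.5233, -0.1601, 0.4022]
eef_rot: [-0.501, -0.5, 0.502, -0.498]
contact_force: [1.2, -0.2, -0.2]
opening: 1.004
```

Request:
carry_out:
  targets: "1 0 -1 -38 0;1 0 -1 -38 0;1 0 -1 -38 0;1 0 -1 -38 0;1 0 -1 -38 0;1 0 -1 -38 0;1 0 -1 -38 0;1 0 -1 -38 0;1 0 -1 -38 0;1 0 0 0 0;1 0 0 0 0;1 0 0 0 0;1 0 0 0 0"

```text
clock: 8.93
tool_pos: [0.5185, 0.1801, 0.4031]
eef_rot: [-0.503, -0.496, 0.504, -0.497]
contact_force: [0.5, -1.1, -0.4]
opening: 1.002
```

```bash
python3 - <<'E'
from h import *
im,d,c=snap("wrist","w4"); s=r.get_state();M=R.from_quat(s["eef_rot"]).as_matrix();print(s["tool_pos"],M.round(3),s["qd"].round(3),np.arctan2(M[1,1],M[0,1]))
E
```

```text
[0.51857353 0.17996766 0.40330963] [[-0.001  1.    -0.014]
 [-0.001 -0.014 -1.   ]
 [-1.    -0.001  0.001]] [ 0.003 -0.006 -0.003 -0.003 -0.002 -0.    -0.001] -0.01417434167278056
```

View pics/w4.png

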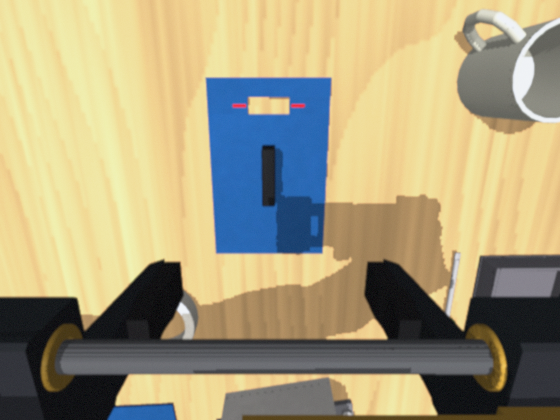

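The panel fills px (207..331, 78..253), the slot is at (269,105), and the black handle runs from (268,146) to (268,206).

```bash
cat > m3.py <<'E'
from h import *
def fourpts(m):
    cn=max(cv2.findContours(cv2.morphologyEx(m.astype(np.uint8),cv2.MORPH_CLOSE,np.ones((25,25))),0,2)[0],key=cv2.contourArea)
    a=cv2.approxPolyDP(cv2.convexHull(cn),8,True)[:,0]; return a
def panel(tag,c,z0=0.,box=None):
    z=np.load(f"pics/{tag}.npz"); im=z["im"]; P=cloud(c,z["d"])
    hsv=cv2.cvtColor(im,cv2.COLOR_BGR2HSV); H,S,V=[hsv[...,i].astype(int) for i in range(3)]
    ok=(abs(P[...,2]-z0-.004)<.012)
    if box is not None: ok&=(np.hypot(P[...,0]-box[0],P[...,1]-box[1])<.14)
    m=(H>100)&(H<125)&(S>120)&ok
    a=fourpts(m); print("corners px",a.tolist()); w=onplane(c,a,z0+.004)[:,:2]; print(w.round(4).tolist(), cv2.minAreaRect((w*1000).astype(np.float32)),"mean",w.mean(0))
    hm=(V<60)&(abs(P[...,2]-z0-.034)<.008)&((np.hypot(P[...,0]-box[0],P[...,1]-box[1])<.06) if box is not None else True)
    v,u=np.nonzero(hm); w=onplane(c,np.c_[u,v],z0+.034)[:,:2]; print("handle",len(u),cv2.minAreaRect((w*1000).astype(np.float32)),np.median(P[hm][:,2]))
    q=P[m]; A=np.c_[q[:,:2]-q[:,:2].mean(0),np.ones(len(q))]; k=np.linalg.lstsq(A,q[:,2],rcond=None)[0]; print("plane tilt",k)
E
python3 - <<'E'
from m3 import *
panel("w4",cam("wrist",r.get_state()),0,(.514,.184))
E
```

```text
corners px [[330, 79], [321, 251], [217, 252], [207, 79]]
[[0.5781, 0.2806], [0.5745, 0.0857], [0.4481, 0.0861], [0.4509, 0.2824]] ((513.0875244140625, 183.34994506835938), (196.36500549316406, 127.18598175048828), 89.18023681640625) mean [0.51289229 0.18368395]
handle 676 ((513.261474609375, 185.6852264404297), (60.42185974121094, 11.708261489868164), 88.6027603149414) 0.033959670440148304
plane tilt [-0.0005247   0.00127842  0.00404402]
```

Request:
carry_out:
  targets: "1 0 -5.5 -4.5 0;1 38 0 0 0;1 38 0 0 0;1 38 0 0 0;1 38 0 0 0;1 38 0 0 0;1 20 0 0 0;1 12 0 0 0;1 5 0 0 0;1 0 0 0 0;1 0 0 0 0;1 0 0 0 0"

```text
clock: 9.98
tool_pos: [0.5136, 0.1867, 0.1782]
eef_rot: [0.504, 0.497, -0.502, 0.498]
contact_force: [0.8, 0.1, 1.1]
opening: 1.002
```

```bash
python3 - <<'E'
from h import *
s=r.get_state(); M=R.from_quat(s["eef_rot"]).as_matrix(); print(s["tool_pos"],M.round(3),s["contact_force"])
E
```

```text
[0.5136075  0.18665707 0.17823904] [[ 0.003  1.    -0.011]
 [ 0.001 -0.011 -1.   ]
 [-1.     0.003 -0.001]] [0.78493748 0.06405642 1.08380559]
```

Request:
carry_out:
  targets: "0 2 0 2 0;0 0 0 0 0;0 0 0 0 0;0 0 0 0 0;0 0 0 0 0;0 0 0 0 0;0 0 0 0 0;0 0 0 0 0;0 0 0 0 0;0 0 0 0 0;0 0 0 0 0;0 0 0 0 0;0 0 0 0 0;0 0 0 0 0;0 0 0 0 0"
  force: 30

```text
clock: 11.23
tool_pos: [0.5128, 0.1845, 0.1747]
eef_rot: [-0.503, -0.497, 0.503, -0.497]
contact_force: [-0.2, -0.5, -0.9]
opening: 0.15
```

Request:
carry_out:
  targets: "0 -10 0 0 0;0 -20 0 0 0;0 -30 0 0 0;0 -30 0 0 0;0 -30 0 0 0;0 -20 0 0 0;0 -10 0 0 0;0 0 0 0 0;0 0 0 0 0;0 0 0 0 0"

```text
clock: 12.07
tool_pos: [0.5122, 0.1844, 0.3234]
eef_rot: [-0.502, -0.498, 0.504, -0.497]
contact_force: [-0.6, -0.5, -3.9]
opening: 0.148
```

```bash
python3 - <<'E'
from m3 import *
s=r.get_state(); M=R.from_quat(s["eef_rot"]).as_matrix(); print(s["tool_pos"],M.round(3),np.arctan2(M[1,1],M[0,1]),s["contact_force"],s["moment"],s["opening"])
im,d,c=snap("wrist","w5")
im,d,c=snap("scene","s2")
E
```

```text
[0.51223862 0.18437757 0.32343408] [[-0.003  1.    -0.011]
 [-0.001 -0.011 -1.   ]
 [-1.    -0.003  0.001]] -0.010778981006920221 [-0.60456062 -0.51404576 -3.94836383] [-0.05730937  0.09908097  0.00845579] 0.14754251661919482
```

View pics/w5.png

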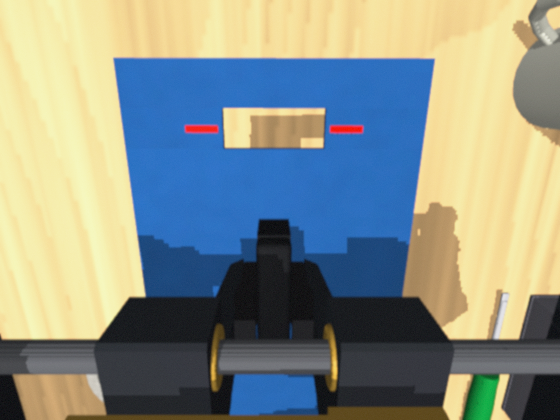

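View pics/s2.png

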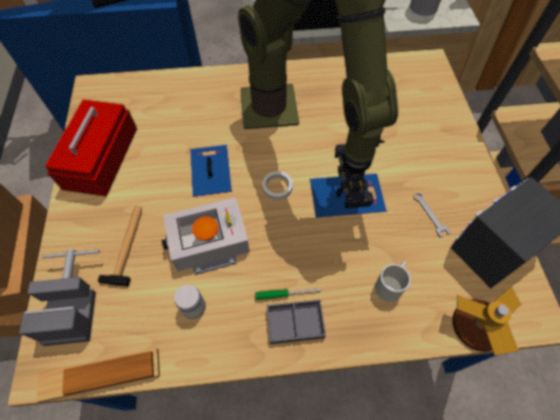

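The panel hangs level in the grip. In w5 the slot spans (223..325, 108..148) and the far edge is at row 58. I'll work out the slot position in the tool frame.

```bash
cat > slot.py <<'E'
from h import *
def slot(tag,c,st,dz=.1707):
    z=np.load(f"pics/{tag}.npz"); im=z["im"]; P=cloud(c,z["d"])
    hsv=cv2.cvtColor(im,cv2.COLOR_BGR2HSV); H,S,V=[hsv[...,i].astype(int) for i in range(3)]
    m=((H>100)&(H<125)&(S>120)&(abs(P[...,2]-(st["tool_pos"][2]-dz))<.02)).astype(np.uint8)
    red=((H<6)|(H>172))&(S>130); red[250:]=0
    n,l,s,ce=cv2.connectedComponentsWithStats(red.astype(np.uint8)); i=[k for k in range(1,n) if s[k,4]>60]
    zt=st["tool_pos"][2]-dz
    M=R.from_quat(st["eef_rot"]).as_matrix()
    rp=onplane(c,ce[i],zt); print("red px",ce[i].round(1).tolist(), "world",rp.round(4).tolist())
    if len(i)==2:
        a,b=rp[np.argsort(rp[:,0])]; mid=(a+b)/2; e=b-a; yaw=np.arctan2(e[1],e[0]); print("len",np.linalg.norm(e))
        ctr=mid[:2]-.072*np.array([-np.sin(yaw),np.cos(yaw)])
        jy=np.arctan2(M[1,1],M[0,1])
        print("slot",mid[:2],"yaw",yaw,"jaw",jy,"centre",ctr,"tool",st["tool_pos"][:2],"ctr in tool",(M.T@(np.r_[ctr,0]-np.r_[st["tool_pos"][:2],0]))*1000)
    ch=P[m>0]; A=np.c_[ch[:,:2]-ch[:,:2].mean(0),np.ones(len(ch))]; print("plane",np.linalg.lstsq(A,ch[:,2],rcond=None)[0], "expect",zt)
E
python3 - <<'E'
from slot import *
s=r.get_state(); c=cam("wrist",s); slot("w5",c,s)
v=onplane(c,[[223,108],[325,108],[325,148],[223,148],[115,58],[434,58]],s["tool_pos"][2]-.1707); print(v.round(4), v[:4].mean(0))
E
```

```text
red px [[201.4, 128.5], [345.8, 129.0]] world [[0.4819, 0.2555, 0.1525], [0.5438, 0.2546, 0.1525]]
len 0.06194575366090277
slot [0.51284088 0.25502041] yaw -0.014106808548758627 jaw -0.010928162824149544 centre [0.51182523 0.18302758] tool [0.51236269 0.18436524] ctr in tool [ 0.0031354  -0.52281093  1.34345598]
plane [-0.00314086  0.00040702  0.15237554] expect 0.15249483939852662
[[0.4916 0.2638 0.1525]
 [0.5346 0.2633 0.1525]
 [0.5352 0.2466 0.1525]
 [0.4907 0.2471 0.1525]
 [0.4491 0.2836 0.1525]
 [0.5777 0.2821 0.1525]] [0.51300963 0.25517436 0.15249484]
```

Request:
carry_out:
  targets: "0 0 0 0 -0.097;0 0 0 0 -0.097;0 0 -2 15 0;0 0 -3 25 0;0 0 -4.5 37 0;0 0 -4.5 37 0;0 0 -4.5 37 0;0 0 -4.5 37 0;0 0 -4.5 37 0;0 0 -4.5 37 0;0 0 -4.5 37 0;0 0 -4.5 37 0;0 0 -4.5 37 0;0 0 -3 25 0;0 0 -1.5 15 0;0 0 0 0 0;0 0 0 0 0;0 0 0 0 0;0 0 0 0 0"

```text
clock: 13.75
tool_pos: [0.5391, -0.2286, 0.3242]
eef_rot: [0.452, 0.545, -0.451, 0.544]
contact_force: [0.6, 0.2, -3.0]
opening: 0.147
```

```bash
cat > chk.py <<'E'
from slot import *
import sys
s=r.get_state(); M=R.from_quat(s["eef_rot"]).as_matrix(); print(s["tool_pos"],M[:,0].round(4),np.arctan2(M[1,1],M[0,1]),s["contact_force"])
im,d,c=snap("wrist",sys.argv[1]); slot(sys.argv[1],c,s)
e=M.T@(np.array([.5377,-.2309,0])-np.r_[s["tool_pos"][:2],0]); print("tool move to target mm",(e*1000).round(1),"turn",-(.183-np.arctan2(M[1,1],M[0,1])))
E
python3 chk.py w6
```

```text
[ 0.53910331 -0.22856004  0.32416566] [-0.001  0.002 -1.   ] 0.18593634575376705 [ 0.61081915  0.23847368 -3.04613219]
red px [[201.3, 128.5], [346.1, 128.5]] world [[0.4957, -0.1642, 0.1535], [0.5568, -0.1527, 0.1535]]
len 0.06217200304297025
slot [ 0.52626941 -0.15847322] yaw 0.18557502825012837 jaw 0.18593634575376705 centre [ 0.53955426 -0.229237  ] tool [ 0.53910331 -0.22856004] ctr in tool [-0.00180587  0.31802269  0.74865668]
plane [-0.0013586   0.00423403  0.15349041] expect 0.15346566045807017
tool move to target mm [-0.  -1.8  2. ] turn 0.0029363457537670556
```

View pics/w6.png

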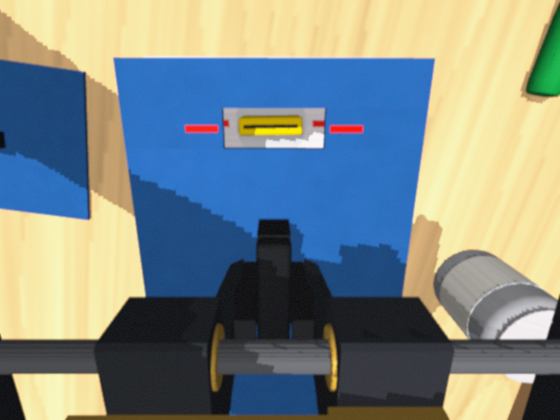

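The wing shows through the slot at px (270,126), with the slot centre at (274,128). I'll measure the wing in this same view.

```bash
python3 - <<'E'
from h import *
from m2 import meas
s=r.get_state(); c=cam("wrist",s); print(s["tool_pos"]); 
im=np.load("pics/w6.npz")["im"]; hsv=cv2.cvtColor(im,cv2.COLOR_BGR2HSV); H,S,V=[hsv[...,i].astype(int) for i in range(3)]
y=(H>20)&(H<35)&(S>150); y[:105]=0;y[150:]=0;y[:,:222]=0;y[:,327:]=0
v,u=np.nonzero(y); print(u.min(),u.max(),v.min(),v.max())
w=onplane(c,np.c_[u,v],.109)[:,:2]; q=cv2.minAreaRect((w*1000).astype(np.float32)); print(q)
M=R.from_quat(s["eef_rot"]).as_matrix(); sl=np.array([.52627,-.15847]); d=np.array(q[0])/1000-sl; print("slot->wing tool mm",M.T@np.r_[d,0]*1000)
E
```

```text
[ 0.53915298 -0.22872097  0.32440152]
239 301 116 134
((524.6773071289062, -160.81809997558594), (34.64102554321289, 9.708858489990234), 10.624978065490723)
slot->wing tool mm [-0.00253987 -1.99918237  2.01333243]
```

Request:
carry_out:
  targets: "0 0 -2 2 0;0 0 0 0 0;0 10 0 0 0;0 10 0 0 0;0 10 0 0 0;0 10 0 0 0;0 5 0 0 0;0 5 0 0 0;0 0 0 0 0;0 0 0 0 0;0 0 0 0 0"

```text
clock: 14.72
tool_pos: [0.5375, -0.2331, 0.275]
eef_rot: [0.452, 0.543, -0.452, 0.544]
contact_force: [-0.7, -1.6, -3.3]
opening: 0.144
```

```bash
python3 chk.py w7
```

```text
[ 0.53752112 -0.23310738  0.2750025 ] [ 8.e-04 -2.e-04 -1.e+00] 0.18295651627552612 [-0.73265503 -1.60523905 -3.34446935]
red px [[201.3, 128.5], [345.7, 128.5]] world [[0.4947, -0.169, 0.1043], [0.5556, -0.1577, 0.1043]]
len 0.0619562295474822
slot [ 0.52513826 -0.16335707] yaw 0.18234033020137722 jaw 0.18295651627552612 centre [ 0.53819414 -0.23416346] tool [ 0.53752112 -0.23310738] ctr in tool [7.42802698e-04 4.69649131e-01 1.16089975e+00]
plane [0.00037667 0.00188281 0.1042171 ] expect 0.10430249905474429
tool move to target mm [-0.   0.6 -2.1] turn -4.34837244738806e-05
```

View pics/w7.png

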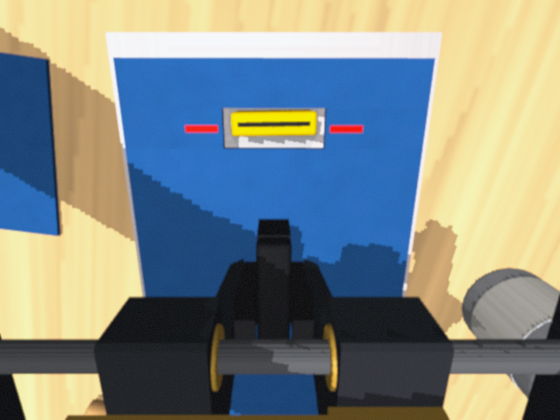

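Request:
carry_out:
  targets: "0 0 0.5 -2 0;0 0 0 0 0;0 2 0 0 0;0 1.5 0 0 0;0 0 0 0 0;0 0 0 0 0;0 0 0 0 0"

```text
clock: 15.35
tool_pos: [0.5374, -0.231, 0.2711]
eef_rot: [0.452, 0.544, -0.452, 0.544]
contact_force: [0.4, -0.3, -2.4]
opening: 0.147
```

```bash
python3 chk.py w8
```

```text
[ 0.53740872 -0.23098345  0.27113013] [-1.e-04  1.e-04 -1.e+00] 0.1829612080893842 [ 0.44121363 -0.2892791  -2.3732392 ]
red px [[201.3, 128.5], [345.8, 128.5]] world [[0.4944, -0.1668, 0.1004], [0.5554, -0.1556, 0.1004]]
len 0.06200468952822848
slot [ 0.52488907 -0.16118239] yaw 0.18242954606257214 jaw 0.1829612080893842 centre [ 0.53795126 -0.2319876 ] tool [ 0.53740872 -0.23098345] ctr in tool [-1.41375364e-04  3.50784271e-01  1.08610918e+00]
plane [-0.00039237  0.00226167  0.10036252] expect 0.10043012596162751
tool move to target mm [-0.   0.3 -0. ] turn -3.879191061578746e-05
```

Request:
carry_out:
  targets: "0 1 0 0 0;0 0.5 0 0 0;0 0 0 0 0;0 0 0 0 0;0 0 0 0 0"

```text
clock: 15.82
tool_pos: [0.5375, -0.231, 0.2697]
eef_rot: [0.452, 0.544, -0.452, 0.544]
contact_force: [0.1, -0.1, -1.2]
opening: 0.145
```

Request:
carry_out:
  targets: "0 0.5 0 0 0;0 0 0 0 0;0 0 0 0 0;0.22 0 0 0 0;0.3 0 0 0 0;0.4 0 0 0 0;0.5 0 0 0 0;0.6 0 0 0 0;0.7 0 0 0 0;0.7 0 0 0 0;0.7 0 0 0 0"

```text
clock: 16.73
tool_pos: [0.5374, -0.231, 0.2692]
eef_rot: [0.452, 0.544, -0.452, 0.544]
contact_force: [-0.6, -0.3, 0.4]
opening: 0.7
```

```bash
python3 - <<'E'
from slot import *
s=r.get_state(); print(s["tool_pos"],s["contact_force"],s["opening"])
im,d,c=snap("wrist","w9"); slot("w9",c,s,s["tool_pos"][2]-.099)
im,d,c=snap("side","sd2"); cv2.imwrite("pics/sd2b.png",cv2.resize(im[180:360,200:420],None,fx=3.3,fy=3.3,interpolation=2))
E
```

```text
[ 0.53743689 -0.23096214  0.26917574] [-0.58608625 -0.3026244   0.3845667 ] 0.699650836784419
red px [[200.6, 128.5], [346.8, 128.9]] world [[0.4942, -0.1668, 0.099], [0.5558, -0.1556, 0.099]]
len 0.06254968076100857
slot [ 0.52500309 -0.16118567] yaw 0.1798416902998183 jaw 0.18299326379687555 centre [ 0.537882   -0.23202445] tool [ 0.53743689 -0.23096214] ctr in tool [-5.81161592e-05  2.44364607e-01  1.12557183e+00]
plane [-0.00451907  0.00261162  0.09891301] expect 0.099
```

View pics/w9.png

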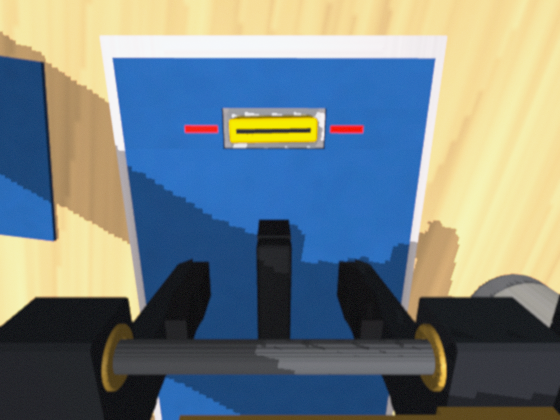

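View pics/sd2b.png

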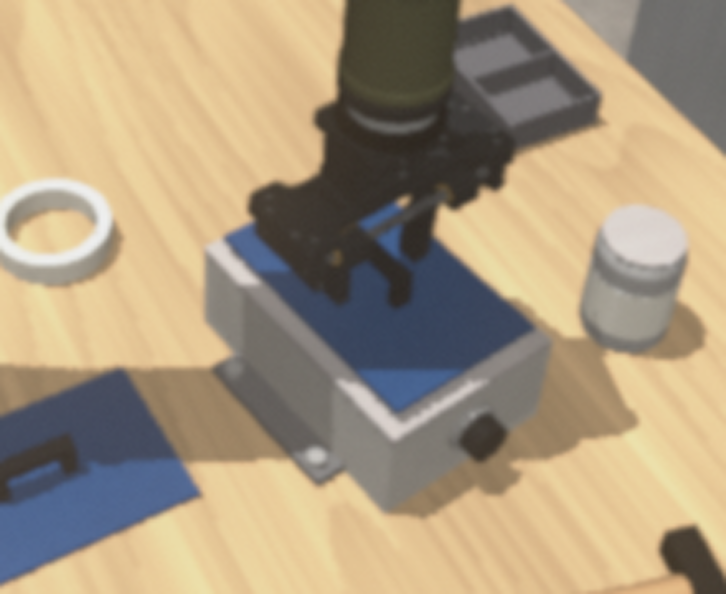

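The panel balances freely: level (tilt under 0.006 rad), top face at z 99 mm, wing centred in the slot at px (273,130). I'll hold it a moment longer, then regrip the handle and press down gradually.

Request:
carry_out:
  targets: "0.7 0 0 0 0;0.7 0 0 0 0;0.7 0 0 0 0;0.7 0 0 0 0;0.7 0 0 0 0;0.7 0 0 0 0"

```text
clock: 17.33
tool_pos: [0.5374, -0.2309, 0.2692]
eef_rot: [0.452, 0.544, -0.452, 0.544]
contact_force: [0.1, -1.1, 0.0]
opening: 0.701
```

Request:
carry_out:
  targets: "0.3 0 0 0 0;0.2 0 0 0 0;0 0 0 0 0;0 0 0 0 0;0 0 0 0 0;0 0 0 0 0;0 0 0 0 0;0 0 0 0 0;0 0 0 0 0;0 0 0 0 0;0 0 0 0 0;0 0 0 0 0"
  force: 45

```text
clock: 18.33
tool_pos: [0.5374, -0.231, 0.2692]
eef_rot: [0.452, 0.544, -0.452, 0.544]
contact_force: [-0.6, 0.9, -1.0]
opening: 0.143
```

Request:
carry_out:
  targets: "0 2 0 0 0;0 2 0 0 0;0 2 0 0 0;0 1 0 0 0;0 0 0 0 0;0 0 0 0 0;0 0 0 0 0"

```text
clock: 18.92
tool_pos: [0.5375, -0.231, 0.2625]
eef_rot: [0.452, 0.543, -0.452, 0.544]
contact_force: [-1.7, 1.2, 6.9]
opening: 0.144
```

Request:
carry_out:
  targets: "0 1.5 0 0 0;0 1.5 0 0 0;0 1 0 0 0;0 0 0 0 0;0 0 0 0 0;0 0 0 0 0"

```text
clock: 19.42
tool_pos: [0.5373, -0.2309, 0.2592]
eef_rot: [0.452, 0.543, -0.452, 0.544]
contact_force: [-2.8, 1.3, 11.9]
opening: 0.142
```

Request:
carry_out:
  targets: "0 1 0 0 0;0 0 0 0 0;0 0 0 0 0;0 0 0 0 0"

```text
clock: 19.75
tool_pos: [0.5373, -0.2309, 0.2591]
eef_rot: [0.452, 0.543, -0.452, 0.544]
contact_force: [-4.1, 1.3, 18.9]
opening: 0.142
```

Request:
carry_out:
  targets: "0 1 0 0 0;0 0 0 0 0;0 0 0 0 0;0 0 0 0 0"

```text
clock: 20.08
tool_pos: [0.5373, -0.2309, 0.2591]
eef_rot: [0.452, 0.543, -0.452, 0.544]
contact_force: [-6.3, 2.7, 26.6]
opening: 0.143
```

Travel has stopped after 10.1 mm while the force rises, so the panel is on the rim. Last check before handing in.

```bash
python3 - <<'E'
from slot import *
s=r.get_state(); print(s["tool_pos"],s["contact_force"],s["moment"],s["opening"])
im,d,c=snap("wrist","w10"); slot("w10",c,s,s["tool_pos"][2]-.089)
im,d,c=snap("side","sd3"); cv2.imwrite("pics/sd3b.png",cv2.resize(im[180:360,200:420],None,fx=3.3,fy=3.3,interpolation=2))
E
```

```text
[ 0.53726146 -0.23088154  0.25907818] [-6.31763037  2.72178098 26.60331369] [ 0.52787774  1.27580145 -0.00533236] 0.14311162695201488
red px [[200.5, 128.5], [345.9, 129.0]] world [[0.4942, -0.1668, 0.089], [0.5553, -0.1557, 0.089]]
len 0.062112340476280024
slot [ 0.52478763 -0.161235  ] yaw 0.1789999551883374 jaw 0.18277489980339745 centre [ 0.53760691 -0.2320846 ] tool [ 0.53726146 -0.23088154] ctr in tool [8.34371535e-04 1.21024837e-01 1.24580623e+00]
plane [-0.00073393  0.00034982  0.08889962] expect 0.089
```

View pics/w10.png

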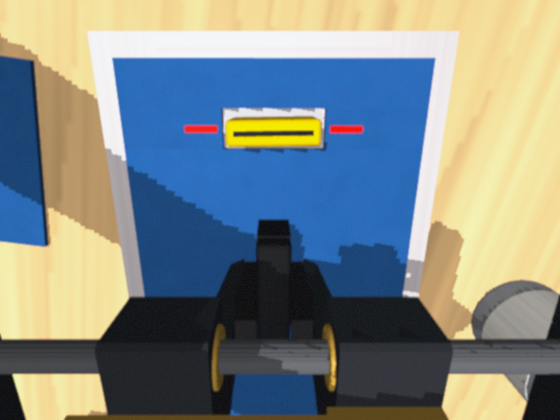

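View pics/sd3b.png

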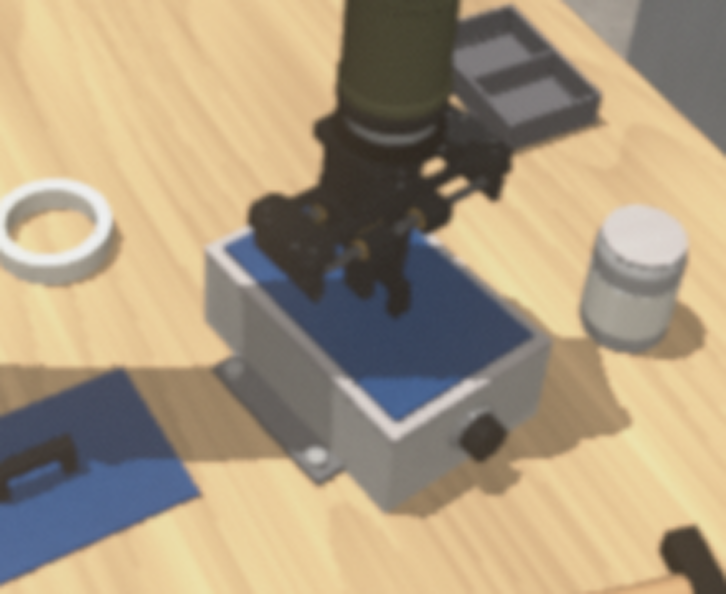

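The panel's top face is at 88.9 mm (underside 84.9 mm) and its tilt is under 0.001 rad. The wing sits through the slot, and the arm is pressing with 26.6 N. Handing in.

```bash
python3 -c "
from h import *
print(r.finish_job())"
```

```text
the job is handed in; nothing more can be done
None
```

I finished the job and handed it in at about 20 s, with the arm still holding the panel pressed down on the rim.

- **Fastener:** I turned it about 1.3 rad clockwise. The check picture showed the wing within about 0.03 rad of the red marks while the panel was still on the bench.
- **Balance:** I set the left-most panel over the wing and let go with the fingers clear. It stayed level to about 0.005 rad, with its underside about 95 mm up and the wing centred in the slot. I left it free for over 0.6 s.
- **Final press:** I gripped the handle again and pushed down 10.1 mm, until it stopped moving and the force rose to 26.6 N.
    - **Height and level:** the underside is at about 84.9 mm, against 85 mm for the rim, and the tilt is under 0.001 rad.
    - **Position:** the panel's centre and slot are within about 1 mm of target.
    - **Direction:** it agrees with the housing to about 0.005 rad.

No check failed or disagreed. A sideways force of about 7 N remained while pressing, but the panel did not shift. I never moved the arm into the bystanders, but I did not measure their positions again at the end.

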